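Catch the tool-case lid and ease it shut

TASK

Close the dark wooden lid of the tool case on the bench: with a finger held ready under the lid's front lip, push the red-tipped stay that props it outwards, off to the right of the case, so that the lid drops onto the outside of your finger, then lower it on the finger until it lies fully shut, never letting it fall or slam, and draw the finger out and away. Do not pinch or grip anything, do not raise the lid up instead, and leave the other things on the bench where they are.

Things in the scene. Friction and masses are not known exactly. Their poses are not given: they have to be found in the camera images.
- case: the open wooden tool case, fixed to the bench, 200 (x) x 260 (y) x 90 mm tall. Origin: centre of its underside, on the bench; its x axis points from the front wall (at x = -100 mm) to the hinge side, y to its left, z up. It stands turned by 0.4 to 0.9 rad, its front to the robot's right. When the lid is shut its lip overhangs the front wall by 30 mm and the right wall by 30 mm. Below the lip the front is free; small things stand left of it and behind
- lid (a joint): angle of the lid in rad: 0 = shut and level, about 0.55 at the start (resting on the stay), up to 1.4. The hinge runs along the case's y axis at its rear top edge and is free (almost no friction, no damper): without support the lid falls shut at once. The lid weighs about 0.3 to 0.55 kg, so its lip rests with roughly 1.2 to 3 N on a finger
- lid_hinge (a point): point on the hinge axis (100 mm behind the case's origin, 90.5 mm above the bench), at the middle of the lid's width, level with the lid's underside
- lid_edge (a point): middle of the lower front edge of the lid's lip, on its underside, 230 mm from lid_hinge. The lid is a flat board 230 mm deep, 300 mm wide (150 mm to each side of this point) and 8 mm thick; the edge runs along the case's y axis. The board reaches y = -160 to +140 mm in the case's frame
- stay (a joint): angle of the stay in rad: about 0 = upright, propping the lid; grows as it swings outwards to the case's right (-y of the case), up to 1.25 where it leans far out on its stop. It swings freely: 3 cm or so of push near its top takes it out from under the lid, past about 0.3 it falls outwards by itself. It cannot swing inwards
- stay_ball (a point): centre of the red ball, 16 mm across, at the top of the stay, touching the lid's underside about 12 mm behind the lid_edge line and 18 mm in from the lid's right-hand edge. The stay below it is a steel bar 10 (x) x 8 (y) mm that runs 134 mm down to its pivot on the outside of the case's right wall (x = -84, y = -142, z = 60 mm in the case's frame); the pivot's axis is along the case's x
- stay_tab (a point): centre of the red thumb tab, 14 x 50 x 12 mm, that stands out of the stay to the right, 115 mm above the pivot; from above its end shows beyond the lid's right-hand edge
- pipe: bystander: half-finished briar smoking-pipe head, 45 mm tall, 44 mm across with a short shank; origin under the bowl
- sandblock: bystander: cork sanding block 90 x 50 x 30 mm; origin at the centre of its underside
- wax: bystander: small round jar of wax, 56 mm across, 60 mm tall, brass-coloured cap; origin at the centre of its underside
- pot: bystander: open metal dust pot, 110 mm across, 75 mm tall; origin at the centre of its underside
- mallet: bystander: wooden mallet lying on the bench; origin under it
- briar: bystander: dark block of briar wood 60 x 40 x 40 mm; origin at the centre of its underside
- stain: bystander: small bottle of stain, 48 mm across, 110 mm tall, black cap; origin at the centre of its underside

How it is judged (in metres and radians):
On the way, in this order (a step that is already met when the one before it is completed fails the run):
1. the stay has been pushed out and the lid rests on the fingers, still well open (value of joint each of stay, lid above 0.25 rad and contact force between the fingers and lid above 0.3 N), for 0.15 s.
2. the lid is shut (value of joint lid below 0.03 rad), for 0.2 s.
At the end, for the whole second after the job is handed in: the lid lies shut (within 0.03 rad), at rest, the stay is swung out of the way (more than 0.8 rad), and every bystander is within 20 mm of where it stood (value of joint lid below 0.03 rad and value of joint stay above 0.8 rad and velocity of joint lid between -0.1 and 0.1 rad/s and distance of each of pipe, sandblock, wax, pot, mallet, briar, stain from where it was at the start of the episode below 0.02 m); the robot touches nothing.
It fails at once if the lid falls or slams (faster than 2.5 rad/s once it is below 0.35 rad; a drop of about 10 mm at the lip is still allowed) (value of joint lid below 0.35 rad and velocity of joint lid below -2.5 rad/s).
It fails at once if the lid is raised by more than 0.15 rad from where it stood (value of joint lid above 0.7 rad).
It fails at once if the lid is pinched or pressed hard (more than 25 N) (contact force between the fingers and lid above 25 N).
It fails at once if a bystander is pushed away, tipped or lifted (distance of any of pipe, sandblock, wax, pot, mallet, briar, stain from where it was at the start of the episode above 0.03 m).
It also fails if it takes over 48 s, if anything falls off the work surface, if the arm or the gripper's body presses on something with over 40 N, if the wrist force passes 120 N, or if a joint passes its speed limit or range.

ROBOT

A 6-joint arm with a two-finger parallel gripper is mounted at the origin on the work surface. World frame = base frame: x ahead of the robot, y to its left, z up, the work surface at z = 0. Lengths are in m, angles in degrees, forces in N, time in s.
With the tool pointing down it reaches from about 0.4 to 0.825 m from the base axis. Payload 7 kg.
Tool frame: the origin (TCP) lies at the very end of the fingers, on their centre line; the grasp point (between the pads) lies 19 mm behind it (ctrl.grip_point_offset is the distance from the TCP to the grasp point, in m); x points along the fingers, z is the direction in which the jaws open and shut, and the axes are right-handed (so a half turn about x gives the same grasp; the last joint's range is limited). The gripper opens to 88 mm and grips with 3 to 60 N. Pads are 19 mm wide; open, the fingers measure 130 mm over their backs; the gripper's body (78 mm by 193 mm) begins 47 mm behind the grasp point.
Start: joints at [-48.409, 20.546, 0.682, 0, -70.136, -16.507], TCP at [0.286, -0.611, 0.227] pointing down, gripper open.
Joint ranges: [-176.03, 176.03], [-82.01, 121.73], [-58.28, 71.71], [-173.87, 95.51], [-174.79, -0.11], [-173.66, 173.66]. Speed limits (degrees/s): [136.94, 136.94, 172.46, 180, 180, 180].

INTERFACE

Orientations are given as [roll, pitch, yaw] about the fixed x, y, z axes, in that order (R = Rz(yaw) Ry(pitch) Rx(roll)).
In Python, from plant import get_obs, snapshot, calibration, close_job, ctrl gives the robot as it stands.
- The arm moves only by the tool move_arm, never from a script. Its argument "commands" is a list that holds one entry, the list of rows, each a list of 4 numbers: the shift along the tool's x, y, z in cm, then the turn about the tool's x in rad. In form: [[[dx, dy, dz, spin], ...]]. A call has 1 to 8 rows; each row shifts and turns the commanded pose from where the row before left it, along the tool's axes as they then stand; what a row does not reach is not made up. A row lasts 1/10 s, in which the tool goes at most 50 mm and 8.59 degrees, less where a joint would pass 70% of its speed; a pose out of reach is approached as far as the arm can. A call with a gripper value outside its range is refused whole. "jaw" is the finger opening in cm, from 0 to 8.76, set as the call begins (left out, the last holds). The fingers move at their own pace and stop on an object; the grip force is fixed at half the most. Time passes only in rows, so rows that do not move let the fingers close. It gives the time, the measured TCP pose, the force and the opening at its end, in the units of the state.
- get_obs(): the state, without advancing time (a new reading comes with each control period).
- snapshot(name): name is "side" or "top"; returns (picture, depth): 480x640x3 uint8, red, green, blue; 480x640 float32, m along the optical axis (not along the pixel's ray), 0 where there is no reading.
- calibration(name): a dict with "mtx" (3x3 intrinsics, pixels), "T" (4x4, takes a point from camera to world coordinates). Camera axes: x right, y up, looking along -z (the intrinsics and any distortion apply to the point x, -y, -z); pixel columns grow to the right and rows downward; lengths in m; the calibration is good to about 2 mm. A picture is of the moment at which its call begins. calibration takes no time and is no camera call.
- close_job(): hands the job in, once; it reports no verdict.
The state is a dict: "clock": time; "joint_pos": joint angles; "qvel": joint speeds; "tau": joint torques, N m; "tool_pos": TCP position; "orientation": TCP orientation; "force": force on the tool from outside, world axes, zero at the start; "moment": the same for the moment, N m; "opening": finger opening in m.
Only numpy, scipy, OpenCV 4.12 (cv2) and the standard library are available. Lean on these libraries where they do the work, as an engineer would, in place of code of your own. Each camera call takes 0.05 s, during which the arm holds its last target. There are 200 camera calls.

## Working session

There is one attempt and no reset: what is moved stays moved. The work goes in short steps, Python scripts to look and compute and a tool call to move; the robot and the scene stay as the last step left them, time stands still between calls to the robot, and variables do not carry over. Pictures are saved under pics/ and viewed, about 8 in all and at most 12, crops included, and the job is handed in when it is done.

Besides the shell and the picture viewer there is one more tool, called by a JSON object that holds its "op" and its "data". move_arm: Moves the arm, as the interface text tells. Its arguments: {"type":"object","properties":{"commands":{"type":"array"},"jaw":{"type":"number"}},"required":["commands"]}

```bash
ls; mkdir -p pics; python3 - <<'E'
from plant import *
import cv2,numpy as np
o=get_obs();print(o)
for n in("side","top"):
    p,d=snapshot(n);cv2.imwrite(f"pics/{n}0.png",p[:,:,::-1]);np.save(f"pics/{n}0.npy",d);c=calibration(n);print(n,c)
E
```

```text
pics
{'clock': 0.0, 'joint_pos': array([-4.84091608e+01,  2.05911391e+01,  6.31826537e-01, -2.01037843e-02,
       -7.01356632e+01, -1.65076225e+01]), 'qvel': array([-0.02566261,  0.0123092 ,  0.03977682,  0.02308555, -0.01390261,
        0.0093848 ]), 'tau': array([ 3.86285219e-04, -5.82716346e+01,  2.93060070e+01,  6.99741930e+00,
        6.86577841e-03, -1.55766948e-04]), 'tool_pos': array([ 0.28591922, -0.6108939 ,  0.22561129]), 'orientation': array([  5.25519612,  89.90316156, 120.33156602]), 'force': array([ 0.14599611, -0.31112698,  0.72864085]), 'moment': array([-0.00377491,  0.03449122,  0.00183803]), 'opening': 0.08775503892289227}
side {'mtx': array([[508.47272267,   0.        , 320.95378154],
       [  0.        , 508.47272267, 238.86721826],
       [  0.        ,   0.        ,   1.        ]]), 'T': array([[-0.82933038,  0.27470819, -0.48656607, -0.02751499],
       [-0.55873627, -0.41549293,  0.71775999,  0.87310775],
       [-0.00499022,  0.86712227,  0.49807034,  0.78516406],
       [ 0.        ,  0.        ,  0.        ,  1.        ]])}
top {'mtx': array([[441.58641187,   0.        , 317.39718471],
       [  0.        , 441.58641187, 234.89727912],
       [  0.        ,   0.        ,   1.        ]]), 'T': array([[ 0.01134336,  0.99799139, -0.06232594,  0.50012   ],
       [-0.99989982,  0.01079317, -0.00915734, -0.04719411],
       [-0.00846625,  0.06242357,  0.99801384,  1.37980706],
       [ 0.        ,  0.        ,  0.        ,  1.        ]])}
```

View pics/side0.png

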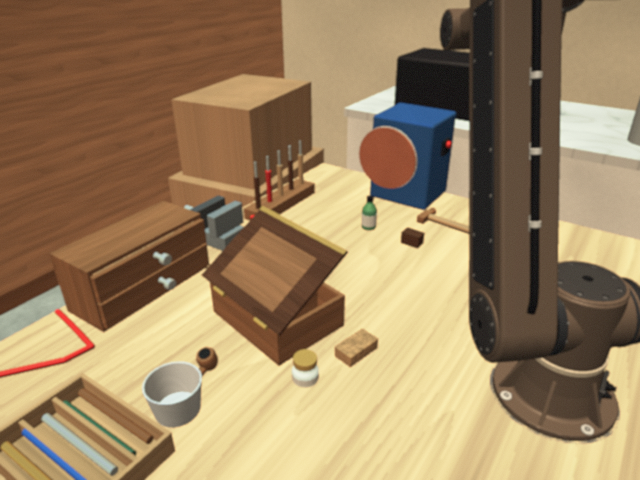

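View pics/top0.png

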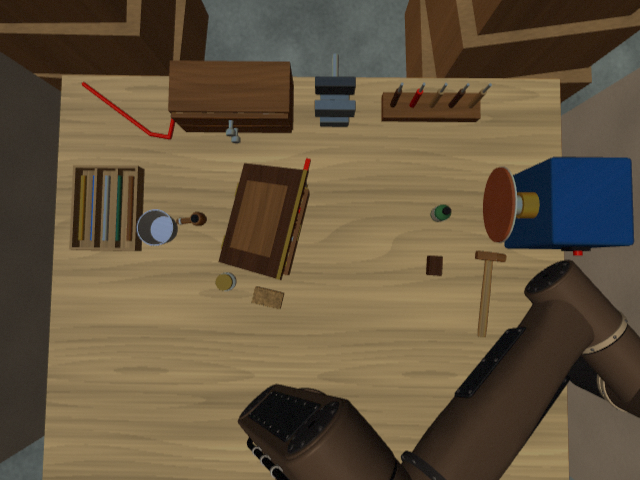

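The tool case lid is at about (265,220) in the top view. Its brass front edge runs from (305,170) to (281,277), and the red tab is at (308,162). Next I'll measure it with depth.

```bash
cat > h.py <<'E'
from plant import *
import cv2,numpy as np
np.set_printoptions(precision=4,suppress=True)
def cloud(d,c):
    v,u=np.mgrid[:480,:640];K=c["mtx"]
    X=(u-K[0,2])/K[0,0]*d;Y=(v-K[1,2])/K[1,1]*d
    P=np.stack([X,-Y,-d,np.ones_like(d)],-1)
    return (P@c["T"].T)[...,:3]
def red(p):
    h=cv2.cvtColor(p,cv2.COLOR_RGB2HSV)
    return ((h[...,0]<6)|(h[...,0]>174))&(h[...,1]>180)&(h[...,2]>100)
E
python3 - <<'E'
from h import *
c=calibration("top");d=np.load("pics/top0.npy");p=cv2.imread("pics/top0.png")[:,:,::-1].copy()
W=cloud(d,c)
# lid plane
m=np.zeros((480,640),bool);m[175:270,235:295]=1
q=W[210:230,245:280].reshape(-1,3)
for i in range(3):
    ce=q.mean(0);n=np.linalg.svd(q-ce)[2][2];n*=np.sign(n[2])
    M=(np.abs((W-ce)@n)<.004);M[:140]=0;M[300:]=0;M[:,:210]=0;M[:,320:]=0
    q=W[M]
k,l=cv2.connectedComponents(M.astype(np.uint8));M=l==l[220,262]
q=W[M];print("n",n,"tilt",np.arccos(n[2]),M.sum(),ce)
pts=np.argwhere(M)[:,::-1].astype(np.float32)
ex=-np.array([n[0],n[1]])/np.hypot(n[0],n[1]) # horizontal dir of downhill-neg
print("dir",ex)
r=cv2.minAreaRect(pts);b=cv2.boxPoints(r);print(b)
K=c["mtx"]
for u,v in b:
    ray=c["T"][:3,:3]@np.array([(u-K[0,2])/K[0,0],-(v-K[1,2])/K[1,1],-1]);o=c["T"][:3,3]
    t=((ce-o)@n)/(ray@n);print(u,v,o+t*ray)
R=red(p);k,l,s,cc=cv2.connectedComponentsWithStats(R.astype(np.uint8))
for i in range(1,k):
    if s[i,4]>8:print(s[i],np.median(W[l==i],0),W[l==i].min(0),W[l==i].max(0))
x=np.hstack([p[140:300,200:330]]*1);cv2.imwrite("pics/crop_top.png",cv2.resize(x[:,:,::-1],None,fx=4,fy=3.75,interpolation=cv2.INTER_CUBIC))
E
```

```text
n [0.995  0.0158 0.0986] tilt 1.4720463885150157 312 [0.5947 0.0695 0.4073]
dir [-0.9999 -0.0159]
[[209.9799 218.2275]
 [318.9885 216.9888]
 [319.0284 220.4997]
 [210.0198 221.7384]]
209.97987 218.2275 [ 0.5019 -0.0427  1.362 ]
318.98853 216.98875 [ 0.5013 -0.0471  1.3682]
319.02844 220.49968 [ 0.4988 -0.0473  1.3933]
210.01978 221.73842 [ 0.4993 -0.0496  1.3894]
[ 82  82  92  57 443] [0.9481 0.5626 0.0148] [ 0.5001 -0.0472 -0.0078] [1.0655 0.7279 1.3798]
[417  89   6   6  19] [ 0.9881 -0.32    0.1497] [ 0.9827 -0.3287  0.1422] [ 0.9945 -0.314   0.153 ]
[304 159   6  11  47] [ 0.7705 -0.0052  0.1789] [ 0.7552 -0.0109  0.1739] [0.7845 0.0029 0.1848]
[574 251   9   4  34] [ 0.5326 -0.7172  0.2207] [ 0.5299 -0.7294  0.2111] [ 0.5378 -0.7074  0.2227]
```

View pics/crop_top.png

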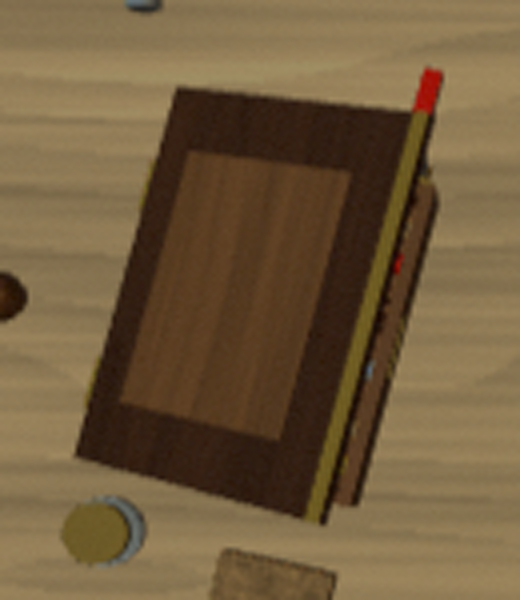

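```bash
cat >> h.py <<'E'
def ray(c,u,v):
    K=c["mtx"];return c["T"][:3,3],c["T"][:3,:3]@np.array([(u-K[0,2])/K[0,0],-(v-K[1,2])/K[1,1],-1])
E
python3 - <<'E'
from h import *
c=calibration("top");d=np.load("pics/top0.npy");W=cloud(d,c)
C=np.array([[309,170.1],[280.75,279.5],[219.25,261.6],[244.25,163.5]])
m=np.zeros((480,640),np.uint8);cv2.fillPoly(m,[C.astype(int)],1);m=cv2.erode(m,np.ones((7,7)))
M=(m>0)&(d>.1);print((m>0).sum(),M.sum());q=W[M]
for i in range(4):
    ce=q.mean(0);n=np.linalg.svd(q-ce)[2][2];n*=np.sign(n[2]);r=(q-ce)@n;print(r.std());q=q[np.abs(r)<2*r.std()+.001]
print("n",n,"tilt",np.arccos(n[2]),"yaw",np.degrees(np.arctan2(n[1],n[0])),ce)
P=[]
for u,v in C:
    o,r=ray(c,u,v);P.append(o+((ce-o)@n)/(r@n)*r);print(P[-1])
P=np.array(P)
print("front len",np.linalg.norm(P[0]-P[1]),"side",np.linalg.norm(P[0]-P[3]))
e=P[0]-P[1];print("edge dir (-y case)",e/np.linalg.norm(e)); e=P[3]-P[2];print(e/np.linalg.norm(e))
E
```

```text
5827 5797
0.0018756062896588637
0.0018002102017492575
0.0017911960313320042
0.0017885758184082272
n [0.119  0.5094 0.8523] tilt 0.5504747236513816 yaw 76.84805340744846 [0.6218 0.1149 0.1624]
[ 0.7445 -0.0123  0.2213]
[0.4546 0.0581 0.2197]
[0.4994 0.2482 0.0998]
[0.7881 0.182  0.099 ]
front len 0.2983697014072646 side 0.23366244301864167
edge dir (-y case) [ 0.9718 -0.2359  0.0053]
[ 0.9747 -0.2235 -0.0025]
```

{"op": "move_arm", "data": {"commands": [[[-1,0,0,-0.14],[-1,0,0,-0.14],[-1,0,0,-0.14],[-1,0,0,-0.14],[-1,0,0,-0.14],[0,0,0,-0.14],[0,0,0,-0.14],[0,0,0,-0.14]]], "jaw": 8.76}}

```text
clock: 0.9
tool_pos: [0.2861, -0.6111, 0.2761]
orientation: [-63.9, 89.9, 115.7]
force: [0.4, 0.3, 0.4]
opening: 0.0876
```

{"op": "move_arm", "data": {"commands": [[[0,-4,-1.5,0],[0,-4,-1.5,0],[0,-4,-1.5,0],[0,-4,-1.5,0],[0,-4,-1.5,0],[0,-4,-1.5,0],[0,-4,-1.5,0],[0,-4,-1.5,0]]]}}

```text
clock: 1.7
tool_pos: [0.4104, -0.2912, 0.2764]
orientation: [-49.4, 90.0, 129.9]
force: [1.0, -1.0, 0.5]
opening: 0.0875
```

{"op": "move_arm", "data": {"commands": [[[0,-4,-1.5,0],[0,-4,-1.5,0],[0,-3,-4,0],[0,-2,-4,0],[0,-2,-4,0],[0,-2,-4,0],[0,-2,-3,0],[0,0,0,0]]]}}

```text
clock: 2.5
tool_pos: [0.6354, -0.1034, 0.2741]
orientation: [2.4, 89.9, -178.2]
force: [-0.6, 0.8, -0.6]
opening: 0.0876
```

{"op": "move_arm", "data": {"commands": [[[0,-1,-3,0],[0,-1,-3,0],[0,-1,-2.3,0],[1.5,-1,0,0],[1.5,0,0,0],[0,0,0,0],[0,0,0,0]]]}}

```text
clock: 3.2
tool_pos: [0.7156, -0.0676, 0.2465]
orientation: [27.8, 89.9, -153.0]
force: [-0.6, 0.2, 1.1]
opening: 0.0878
```

```bash
python3 - <<'E'
from h import *
o=get_obs();print(o["tool_pos"],o["orientation"],o["force"])
for n in("side","top"):
    p,d=snapshot(n);cv2.imwrite(f"pics/{n}1.png",p[:,:,::-1]);np.save(f"pics/{n}1.npy",d)
s=cv2.imread("pics/side1.png")[130:360,150:400];t=cv2.imread("pics/top1.png")[120:300,200:360]
s=cv2.resize(s,(435,400),interpolation=2);t=cv2.resize(t,(356,400),interpolation=2);cv2.imwrite("pics/v1.png",np.hstack([s,t]))
E
```

```text
[ 0.7156 -0.0676  0.2465] [  27.7771   89.9389 -152.9819] [-0.6021  0.1738  1.1393]
```

View pics/v1.png

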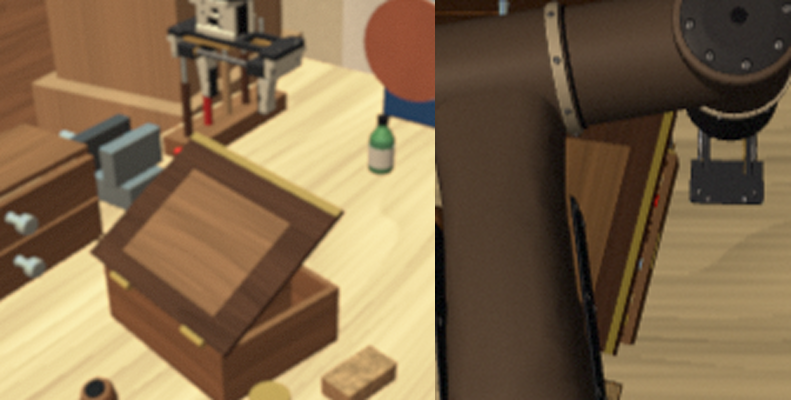

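{"op": "move_arm", "data": {"commands": [[[2,0,-0.3,0],[2,0,0,0],[1.2,-1,0,0],[0,-1.5,0,0],[0,-1.5,0,0],[0,-0.5,0,0],[0,0,0,0],[0,0,0,0]]]}}

```text
clock: 4.1
tool_pos: [0.7201, -0.0215, 0.1954]
orientation: [-176.1, 89.9, 3.2]
force: [0.8, -0.7, 0.7]
opening: 0.0878
```

```bash
cat > look.py <<'E'
from h import *
import sys
n=sys.argv[1]
o=get_obs();print(o["clock"],o["tool_pos"],o["orientation"],o["force"])
p,d=snapshot("side");cv2.imwrite(f"pics/s{n}.png",p[:,:,::-1]);np.save(f"pics/s{n}.npy",d);W=cloud(d,calibration("side"))
# lid angle: plane fit on upper-face points within lid footprint
O=np.array([.611,.1145]);ex=np.array([.230,.973]);ey=np.array([-.973,.230])
cx=(W[...,:2]-O)@ex;cy=(W[...,:2]-O)@ey
M=(d>.1)&(cx>-.08)&(cx<.09)&(cy>-.05)&(cy<.13)&(W[...,2]>.09)&(W[...,2]<.24)
a=np.c_[cx[M],np.ones(M.sum())];z=W[M][:,2]
for i in range(4):
    f=np.linalg.lstsq(a,z,rcond=None)[0];r=np.abs(a@f-z);k=r<.006 if i else r<.02;a,z=a[k],z[k]
print("lid angle",np.arctan(-f[0]),len(z))
cv2.imwrite(f"pics/v{n}.png",cv2.resize(p[130:330,180:380,::-1],(800,600)[1:]*2,interpolation=2))
E
python3 look.py 2
```

```text
4.1 [ 0.7201 -0.0215  0.1954] [-176.1169   89.9385    3.1855] [ 0.8164 -0.7196  0.6664]
lid angle 0.5463378209102503 5334
```

View pics/v2.png

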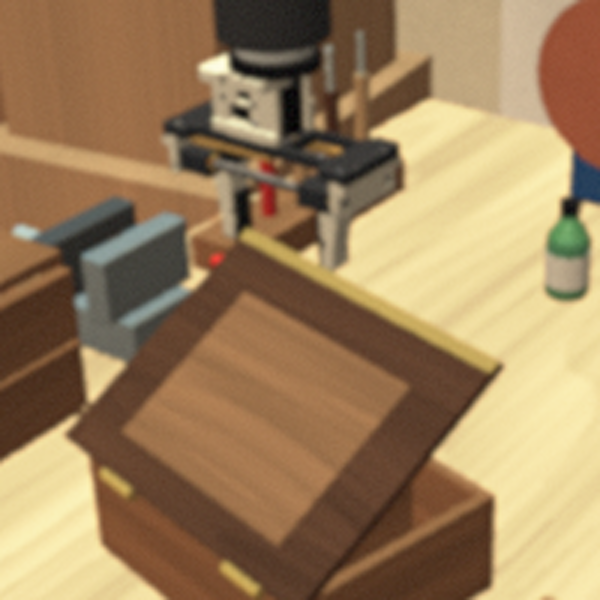

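{"op": "move_arm", "data": {"commands": [[[0,-0.4,0,0],[0,-0.4,0,0],[0.6,0,0,0],[0.5,0,0,0],[0.2,0,0,0],[0.2,0,0,0],[0,0,0,0],[0,0,0,0]]]}}

```text
clock: 4.95
tool_pos: [0.7202, -0.014, 0.1798]
orientation: [-179.7, 90.0, -0.5]
force: [0.6, -0.7, 1.0]
opening: 0.0874
```

{"op": "move_arm", "data": {"commands": [[[0.2,0,0,0],[0.2,0,0,0],[0,0,0,0]]]}}

```text
clock: 5.25
tool_pos: [0.7223, -0.0144, 0.1782]
orientation: [175.0, 89.7, -5.7]
force: [3.3, -3.4, 8.1]
opening: 0.0876
```

{"op": "move_arm", "data": {"commands": [[[0.3,0.13,-0.6,0],[0.3,0.13,-0.6,0],[0.3,0.13,-0.55,0],[0.3,0.13,-0.55,0]]]}}

```text
clock: 5.65
tool_pos: [0.7456, -0.02, 0.167]
orientation: [173.9, 89.6, -6.8]
force: [-0.1, -1.9, 11.3]
opening: 0.0876
```

```bash
python3 look.py 3
```

```text
5.65 [ 0.7456 -0.02    0.167 ] [173.9079  89.6146  -6.7563] [-0.1144 -1.9443 11.2639]
lid angle 0.43443668177520206 4851
```

View pics/v3.png

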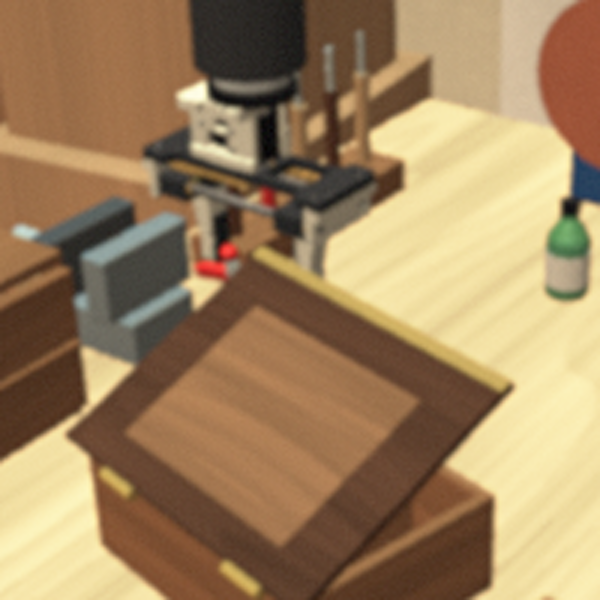

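```bash
python3 look.py 4
```

```text
5.7 [ 0.7462 -0.0202  0.1663] [172.147   89.6088  -8.5145] [ 3.0596 -2.0222 11.8219]
lid angle 0.43382868576102496 4828
```

{"op": "move_arm", "data": {"commands": [[[0.38,0.13,-0.53,0],[0.38,0.13,-0.53,0],[0.4,0.12,-0.5,0],[0.4,0.12,-0.5,0],[0.2,0.12,-0.5,0],[0,0,0,0],[0,0,0,0],[0,0,0,0]]]}}

```text
clock: 6.55
tool_pos: [0.7627, -0.0312, 0.1442]
orientation: [25.4, 89.2, -155.5]
force: [-13.2, -16.0, 3.2]
opening: 0.0873
```

```bash
python3 look.py 5
```

```text
6.55 [ 0.7627 -0.0312  0.1442] [  25.3586   89.2068 -155.4713] [-13.2116 -16.0262   3.2475]
lid angle 0.3591862620338362 4557
```

View pics/v5.png

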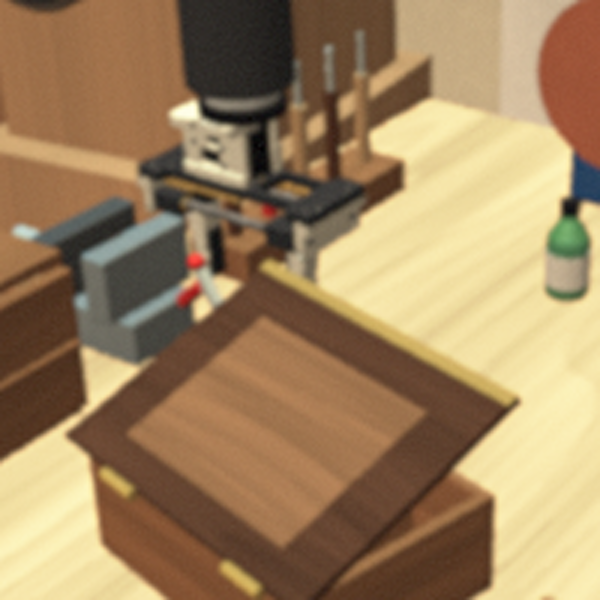

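{"op": "move_arm", "data": {"commands": [[[0,0.15,0.06,0],[0,0.15,0.06,0],[0,0.15,0.06,0],[0,0,0,0]]]}}

```text
clock: 7.0
tool_pos: [0.7643, -0.0321, 0.1446]
orientation: [16.5, 89.7, -164.3]
force: [-4.6, -5.3, -0.5]
opening: 0.0872
```

```bash
cat >> look.py <<'E'
R=red(p)&(W[...,2]>.05)&(W[...,2]<.22)&(np.abs(cx+.084)<.03)&(cy<-.13)&(d>.1)
q=np.c_[cx[R],cy[R],W[R][:,2]]
if len(q): print("red",len(q),q.min(0),q.max(0),q[q[:,2].argmax()])
R_=lambda o:(o["force"][:2]@ex,o["force"][:2]@ey,o["force"][2])
t=o["tool_pos"][:2];B=t-np.array([.0545,0]);A=t+np.array([.0545,0])
print("case force",np.array(R_(o)),"B",(B-O)@ex,(B-O)@ey,"A",(A-O)@ex,(A-O)@ey)
E
python3 look.py 6
```

```text
7.0 [ 0.7643 -0.0321  0.1446] [  16.4606   89.6988 -164.3387] [-4.6315 -5.3458 -0.5443]
lid angle 0.35673063285196327 4562
red 30 [-0.0738 -0.2506  0.1078] [-0.0649 -0.2221  0.1649] [-0.0727 -0.2293  0.1649]
case force [-6.2667  3.2769 -0.5443] B -0.11993279492847794 -0.1298152222001127 A -0.09486279492847795 -0.23587222220011272
```

{"op": "move_arm", "data": {"commands": [[[0.43,0.16,0.04,0],[0.43,0.15,0.04,0],[0.43,0.14,0.04,0],[0.44,0.13,0.03,0],[0,0,0,0]]]}}

```text
clock: 7.55
tool_pos: [0.763, -0.0379, 0.1268]
orientation: [19.9, 89.7, -160.9]
force: [-2.1, -4.9, -0.2]
opening: 0.088
```

```bash
python3 look.py 7
```

```text
7.55 [ 0.763  -0.0379  0.1268] [  19.8648   89.7168 -160.9178] [-2.0714 -4.9179 -0.2123]
lid angle 0.27584311990552546 4279
red 24 [-0.0753 -0.265   0.0686] [-0.0655 -0.2446  0.1098] [-0.0707 -0.2625  0.1098]
case force [-5.2615  0.8843 -0.2123] B -0.12586815560848716 -0.12996294378732864 A -0.10079815560848718 -0.23601994378732863
```

{"op": "move_arm", "data": {"commands": [[[0.44,0.11,0.03,0],[0.44,0.1,0.02,0],[0.45,0.09,0.02,0],[0.45,0.08,0.02,0],[0,0,0,0]]]}}

```text
clock: 8.1
tool_pos: [0.762, -0.0422, 0.109]
orientation: [24.8, 89.7, -156.0]
force: [-3.5, -5.6, -0.5]
opening: 0.0875
```

```bash
python3 look.py 8
```

```text
8.1 [ 0.762  -0.0422  0.109 ] [  24.7811   89.6931 -155.9956] [-3.477  -5.5651 -0.5111]
lid angle 0.1958389848031576 4024
red 32 [-0.0789 -0.2693  0.0537] [-0.066  -0.2481  0.1088] [-0.0717 -0.2641  0.1088]
case force [-6.2146  2.1031 -0.5111] B -0.13023204962345844 -0.1299224424739371 A -0.10516204962345845 -0.23597944247393712
```

{"op": "move_arm", "data": {"commands": [[[0.45,0.07,0.02,0],[0.45,0.06,0.02,0],[0.46,0.05,0.01,0],[0.46,0.04,0.01,0],[0,0,0,0]]]}}

```text
clock: 8.65
tool_pos: [0.7613, -0.0451, 0.0908]
orientation: [30.4, 89.7, -150.3]
force: [-2.6, -9.6, -0.7]
opening: 0.0878
```

```bash
python3 look.py 9
```

```text
8.65 [ 0.7613 -0.0451  0.0908] [  30.4473   89.6615 -150.3297] [-2.5621 -9.6459 -0.7045]
lid angle 0.11701823430810593 3784
red 32 [-0.0768 -0.2676  0.0524] [-0.0669 -0.2472  0.1081] [-0.0764 -0.2614  0.1081]
case force [-9.9748  0.2744 -0.7045] B -0.1332466385267673 -0.12989307308594544 A -0.10817663852676729 -0.2359500730859454
```

{"op": "move_arm", "data": {"commands": [[[0.46,0.045,0.01,0],[0.46,0.035,0.01,0],[0.46,0.025,0,0],[0.3,0.01,0,0],[0,0,0,0]]]}}

```text
clock: 9.2
tool_pos: [0.7609, -0.0466, 0.0741]
orientation: [31.3, 89.6, -149.5]
force: [-2.9, -12.1, -2.4]
opening: 0.0873
```

```bash
python3 look.py 10
```

```text
9.2 [ 0.7609 -0.0466  0.0741] [  31.3172   89.6355 -149.4591] [ -2.908  -12.1102  -2.4002]
lid angle 0.04375258810689045 3550
red 31 [-0.0778 -0.2674  0.0566] [-0.0658 -0.2443  0.1112] [-0.0714 -0.2585  0.1112]
case force [-12.4521   0.0441  -2.4002] B -0.13480748400381024 -0.12986614097824642 A -0.10973748400381023 -0.2359231409782464
```

{"op": "move_arm", "data": {"commands": [[[0.25,0,0,0],[0.25,0,0,0],[0.25,0,0,0],[0.25,0,0,0],[0.15,0,0,0],[0,0,0,0]]]}}

```text
clock: 9.85
tool_pos: [0.7609, -0.0469, 0.0639]
orientation: [37.3, 89.6, -143.5]
force: [-5.6, -12.4, 2.2]
opening: 0.0874
```

```bash
python3 look.py 11
```

```text
9.85 [ 0.7609 -0.0469  0.0639] [  37.2803   89.6383 -143.4764] [ -5.5625 -12.4083   2.1603]
lid angle 0.0007967576645319317 3440
red 33 [-0.0761 -0.2665  0.051 ] [-0.0656 -0.2464  0.1118] [-0.0688 -0.2595  0.1118]
case force [-13.3526   2.5584   2.1603] B -0.13514085036964946 -0.1299598787032871 A -0.11007085036964945 -0.23601687870328708
```

{"op": "move_arm", "data": {"commands": [[[0,0.3,0.07,0],[0,0.5,0.1,0],[0,1,0.2,0],[0,1.5,0.3,0],[0,2,0.4,0],[-1,2,0.4,0],[-2,1,0.2,0],[-2,0,0,0]]]}}

```text
clock: 10.7
tool_pos: [0.7444, -0.1296, 0.1154]
orientation: [29.1, 90.0, -151.8]
force: [-0.3, 0.5, 0.7]
opening: 0.0877
```

{"op": "move_arm", "data": {"commands": [[[-3,1,0,0],[-3,1,0,0],[-3,1,0,0],[0,0,0,0],[0,0,0,0],[0,0,0,0]]]}}

```text
clock: 11.3
tool_pos: [0.7442, -0.1569, 0.2039]
orientation: [-21.6, 89.9, 157.6]
force: [-0.3, 0.3, -0.1]
opening: 0.0877
```

```bash
python3 look.py 12; cp pics/s12.png pics/final.png
```

```text
11.3 [ 0.7442 -0.1569  0.2039] [-21.5649  89.9412 157.638 ] [-0.2695  0.2799 -0.0512]
lid angle 0.00017261831912602477 3428
red 32 [-0.077  -0.265   0.0534] [-0.0638 -0.2429  0.1089] [-0.0664 -0.2612  0.1089]
case force [ 0.2104  0.3266 -0.0512] B -0.2459529609129078 -0.13899572773114388 A -0.22088296091290782 -0.24505272773114384
```

View pics/final.png

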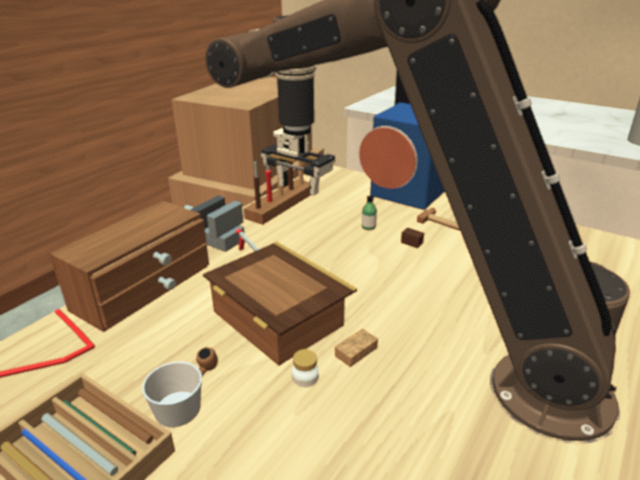

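The lid lies shut at about (280,285) and the stay leans out at (245,238). The bystanders are at the same pixels as at the start, and the gripper is clear.

```bash
python3 -c "
from plant import *
print(close_job())"
```

```text
the job is handed in; nothing more can be done
None
```

The lid is shut and the job is handed in at 11.3 s of the 48 s; `close_job()` gave no verdict.

**What I did:** The tool could only point straight down. I pressed one open finger onto the stay's thumb tab and followed it down and out. The other finger stood upright in front of the lip, not under it. When the stay came free, the lid dropped about 0.12 rad, from 0.55 to 0.43, and its front edge rested on that finger. I then lowered the lid along its arc at roughly 0.15 rad/s and drew the finger out forwards and up.

**Last checks:**
- **Lid:** angle about 0.000 rad from depth.
- **Stay:** swung out to about 1.2 rad, estimated from the red ball's position.
- **Contact:** tool force was within noise and the gripper stood well clear.
- **Bystanders:** they looked unmoved in the side view. I judged this by eye and did not measure it.

**What did not go as planned:**
- **Lid drop:** it was larger than the 0.04 rad I had planned. It stayed above the 0.35 rad slam threshold.
- **Sideways push:** the lip stuck to the finger by friction, so the force reached about 19 N just after the catch, against the 25 N limit. I eased it to about 6 N. It crept back to about 13 N by the time the lid shut.

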